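# Shut and lock the dust extractor's filter panel

## Task

The blue filter panel on top of the bench dust extractor has been left ajar. Push it down shut with a fingertip, then set a fingertip in the slot of its round yellow quarter-turn fastener and turn it clockwise as far as it goes, so that the slot points at the green marks and the panel is locked. Do not lift the panel open, and leave the jar, the tub and the wooden block where they stand.

Things in the scene. Friction and masses are not known exactly. Their poses are not given: they have to be found in the camera images.
- unit: dust extractor: grey open-topped box 270 (x) x 240 (y) x 110 mm high, fixed to the bench; origin at the centre of its underside, x from its front (the free edge of the panel, nearest the robot) to its hinge side, z up. A 60 mm black hose stub sticks out 50 mm from its hinge side
- panel (a joint): angle of the panel in rad: 0 = shut (flat on the box, top face 120 mm above the bench, against a stop), grows as the front edge rises; it begins at 0.35 to 0.6. Friction holds it at any angle; 1 to 5 N down at the front edge pushes it shut, and it stays shut. The panel is a blue plate 270 x 240 mm, 10 mm thick, hinged along the box's far (+x) top edge
- panel_press (a point): middle of the top face of the black rubber push strip (34 x 150 mm, 3 mm thick) along the panel's front edge, 244 mm from the hinge line; when shut it is 123 mm above the bench. Axes turn with the panel: x towards the hinge, y along the strip, z out of the panel's top
- panel_hinge (a point): middle of the hinge line (110 mm above the bench), which runs along the unit's y axis; axes as those of panel_press
- cam (a joint): turn of the fastener in rad, clockwise seen from above: 0 = unlocked (slot parallel to the panel's front edge), 1.571 = locked, at its stop (slot points from front edge to hinge, at two green 18 mm marks in the dark steel collar, one in front, one towards the hinge with a green bar beyond it); it begins at 0 to 0.45. Friction alone holds it, about 0.09 N m
- slot (a point): centre of the slot's floor, on the fastener's axis, 155 mm from the hinge line, 4 mm above the panel's top face (124 mm above the bench when shut). The slot is 40 mm wide, 16 mm deep and 100 mm long, right across a yellow dial 100 mm in diameter, open at the top, its ends closed by a fixed dark steel collar (inner diameter 103, outer 117 mm) as high as the dial: 140 mm above the bench when shut. Axes turn with the fastener: y along the slot, x across it, z up out of it
- slot_flanks: the two orange side walls of the slot, which turn with the fastener; axes as those of point slot, origin on the fastener's axis at the panel's top face
- jar: amber jar with red cap, 54 mm across, 65 mm high, loose beside the unit; origin at the centre of its underside. To be left alone
- tub: open white plastic tub, 68 mm across, 60 mm high, loose beside the unit; origin at the centre of its underside. To be left alone
- block: wooden block 60 x 40 x 35 mm with a 14 mm brass pin 30 mm tall on it, loose beside the unit; origin at the centre of its underside. To be left alone

How it is judged:
By the outcome, as a careful person would: the job done as asked, in the order asked, and still so for the second after the job is handed in, with the robot touching nothing.
It also fails if it takes over 48 s, if anything falls off the work surface, if the arm or the gripper's body presses on something with over 40 N, if the wrist force passes 120 N, or if a joint passes its speed limit or range.

## Robot

A 6-joint arm with a two-finger parallel gripper is mounted at the origin on the work surface. World frame = base frame: x ahead of the robot, y to its left, z up, the work surface at z = 0. Lengths are in m, angles in rad, forces in N, time in s.
With the tool pointing down it reaches from about 0.225 to 0.725 m from the base axis. Payload 3.1 kg.
Tool frame: the origin (TCP) lies midway between the tips of the shut fingers; the grasp point (between the pads) lies behind it (env.tcp_to_grasp is the z of the grasp point in the tool frame, in m); z points along the fingers, y is the line along which they close (so a half turn about z gives the same grasp; the last joint's range is limited). The gripper opens to 85 mm and grips with 20 to 120 N. Pads are 22 mm wide; open, the fingers measure 114 mm over their backs; the gripper's body (76 mm by 85 mm) begins 54 mm behind the grasp point. The pads swing forward as they close: fully open they stand 13 mm farther back than shut.
Start: joints at [1.166, 0.048, 0.099, 1.622, 0, 1.443], TCP at [0.143, 0.505, 0.199] pointing down, gripper open.
Joint ranges: [-2.91, 2.91], [-0.99, 1.94], [-1.21, 1.42], [-2.12, 2.29], [-1.49, 1.47], [-3.14, 3.14]. Speed limits (rad/s): [2.79, 2.79, 3.14, 3.14, 3.14, 3.14].

## Interface

Orientations are given as a unit quaternion [w, x, y, z].
In Python, from workcell import env, eyes, workorder gives the robot as it stands. The module is installed in compiled form; this text tells all that it offers.
- The arm moves only by the tool send_rows, never from a script. Its argument "moves" is a list of rows, each a list of 5 numbers: the opening, from 0 (shut) to 1 (fully open), then the shift along the tool's x, y, z in m, then the turn about the tool's z in degrees. A call has 1 to 12 rows; each row is the pose to reach, as a shift and turn from the pose commanded when the call began, along the tool's axes at that moment; what a row does not reach only later rows make up. A row lasts 1/12 s, in which the tool goes at most 41.7 mm and 7.16 degrees, less where a joint would pass 70% of its speed; a pose out of reach is approached as far as the arm can. A call with a gripper value outside its range is refused whole. The fingers move at their own pace and stop on an object; "grip_force" is the grip in N (left out, the last holds). Time passes only in rows, so rows that repeat a pose let the fingers close. It gives the time, the measured TCP pose, the force, the opening and the grip force at its end, in the units of the state.
- env.read_state(): the state, without advancing time (a new reading comes with each control period).
- eyes.grab_frame(name): name is "side" or "top"; returns (picture, depth): 400x640x3 uint8, blue, green, red; 400x640 float32, m along the optical axis (not along the pixel's ray), 0 where there is no reading.
- eyes.calibration(name): a dict with "fov_y" (degrees; the focal length in pixels is half the picture's height over the tangent of half this angle, whatever the lens; pixels are square), "cx", "cy" (the principal point, pixels), "xyz" and "rotation" of the camera in the world. Camera axes: x right, y up, looking along -z (the intrinsics and any distortion apply to the point x, -y, -z); pixel columns grow to the right and rows downward; lengths in m; the calibration is good to about 2 mm. A picture is of the moment at which its call begins. calibration takes no time and is no camera call.
- workorder.finish_job(): hands the job in; it is judged then, once.
Trained networks look in the newest picture that a camera, given by its name, has taken for a name from the list of things; names that differ only in an ending like _2 or _b are one class to them, and where a whole thing is asked for, a point or a joint stands for the part that bears it (a point fixed in the world has none). Each returns a list of dicts, best first, with "confidence" (0 to 1); they miss things now and then, are a little off and sometimes report something else, mostly with a low value. They report only what shows in the picture. A call takes as long as a camera call.
- eyes.spot_in(camera, target): "pixel" ([column, row] in pixels, amid what is visible of it).
- eyes.tip_of(camera, target): "pixel" ([column, row] in pixels: a listed point, or the origin of a listed thing).
The state is a dict: "clock": time; "joint_positions": joint angles; "qvel": joint speeds; "tau": joint torques, N m; "position": TCP position; "tcp_rot": TCP orientation; "contact_force": force on the tool from outside, world axes, zero at the start; "wrist_torque": the same for the moment, N m; "grip_width": finger opening in m; "grasp_force": force on a finger pad.
Only numpy, scipy, OpenCV 4.12 (cv2) and the standard library are available. Lean on these libraries where they do the work, as an engineer would, in place of code of your own. Each camera call takes 0.05 s, during which the arm holds its last target. There are 200 camera calls.

## Working session

There is one attempt and no reset: what is moved stays moved. The work goes in short steps, Python scripts to look and compute and a tool call to move; the robot and the scene stay as the last step left them, time stands still between calls to the robot, and variables do not carry over. Pictures are saved under pics/ and viewed, at most 10 in all, crops included, and the job is handed in when it is done.

Besides the shell and the picture viewer there is one more tool, called after "Request:" as name([rows], argument=value, ...), one row to a line, values as JSON. send_rows: Moves the arm, as the interface text tells. Its arguments: {"type":"object","properties":{"moves":{"type":"array"},"grip_force":{"type":"number"}},"required":["moves"]}

```bash
mkdir -p pics
cat > h.py <<'E'
from workcell import env, eyes, workorder
import numpy as np, cv2
def cal(n):
    c=eyes.calibration(n); f=200/np.tan(np.radians(c["fov_y"])/2)
    R=np.array(c["rotation"],float)
    if R.size==4:
        from scipy.spatial.transform import Rotation as Ro
        R=Ro.from_quat(np.roll(R.ravel(),-1)).as_matrix()
    return c,f,R.reshape(3,3),np.array(c["xyz"])
def ray(n,p):
    c,f,R,o=cal(n); return o,R@np.array([(p[0]-c["cx"])/f,-(p[1]-c["cy"])/f,-1.])
def proj(n,X):
    c,f,R,o=cal(n); q=R.T@(np.array(X)-o); return np.array([c["cx"]+f*q[0]/-q[2],c["cy"]-f*q[1]/-q[2]])
def at_depth(n,p,d):
    o,r=ray(n,p); return o+r*d
def tri(p1,p2,n1="side",n2="top"):
    o1,r1=ray(n1,p1);o2,r2=ray(n2,p2)
    s=np.linalg.lstsq(np.c_[r1,-r2],o2-o1,rcond=None)[0]
    a=o1+r1*s[0];b=o2+r2*s[1]; return (a+b)/2,np.linalg.norm(a-b)
E
python3 - <<'E'
from h import *
ims={}
for n in("side","top"):
    print(n,eyes.calibration(n))
    im,d=eyes.grab_frame(n); cv2.imwrite(f"pics/{n}0.png",im); np.save(f"{n}0.npy",d)
    for t in("panel_press","panel_hinge","slot","unit","jar","tub","block"):
        r=eyes.tip_of(n,t)[:2]
        for q in r:
            p=q["pixel"]; i,j=int(np.clip(p[1],0,399)),int(np.clip(p[0],0,639))
            print(t,np.round(p),round(q["confidence"],2),np.round(at_depth(n,p,d[i,j]),3))
print(env.read_state())
E
```

```text
side {'fov_y': 43.546088657299315, 'cx': 310.46375319144016, 'cy': 199.04799837083422, 'xyz': array([ 0.13029261, -0.95295372,  0.74068512]), 'rotation': array([ 0.84719012,  0.4884694 , -0.10577843, -0.18021506])}
panel_press [290. 145.] 0.85 [0.571 0.156 0.214]
panel_hinge [350. 172.] 0.97 [0.694 0.054 0.157]
slot [314. 158.] 0.58 [0.594 0.059 0.214]
unit [311. 218.] 0.79 [ 0.551 -0.022  0.099]
tub [345. 272.] 0.88 [ 0.575 -0.158  0.024]
block [312. 218.] 0.43 [ 0.555 -0.019  0.096]
top {'fov_y': 42.041373040993605, 'cx': 310.98491137976833, 'cy': 194.11883025730617, 'xyz': array([0.49409279, 0.03872201, 1.27787787]), 'rotation': array([ 0.71306465,  0.02627498, -0.02498281, -0.70016019])}
panel_hinge [272. 118.] 0.65 [0.757 0.135 0.084]
slot [279. 171.] 0.69 [0.62  0.108 0.199]
unit [279. 206.] 0.68 [0.543 0.104 0.244]
jar [208. 209.] 0.73 [0.543 0.281 0.069]
tub [383. 190.] 0.64 [ 0.601 -0.134  0.   ]
block [190. 161.] 0.94 [0.657 0.331 0.047]
{'clock': 0.8, 'joint_positions': array([ 1.16624802e+00,  4.79537872e-02,  9.92625868e-02,  1.62199453e+00,
       -2.05098516e-05,  1.44301777e+00]), 'qvel': array([ 0.0003202 ,  0.00111517, -0.000321  , -0.00115529, -0.00025423,
       -0.00183395]), 'tau': array([ 1.44084868e-05, -3.38583863e+01,  3.20127225e+01,  6.10138759e-04,
       -7.03555384e-05,  8.96436120e-06]), 'position': array([0.14347269, 0.50503731, 0.19906705]), 'tcp_rot': array([2.44387885e-05, 1.37943610e-01, 9.90440083e-01, 5.06528011e-05]), 'contact_force': array([ 0.32124908, -0.09658833,  0.2554624 ]), 'wrist_torque': array([0.02877494, 0.02051225, 0.05970768]), 'grasp_force': 0.0, 'grip_width': 0.08563568910256908}
```

View pics/side0.png

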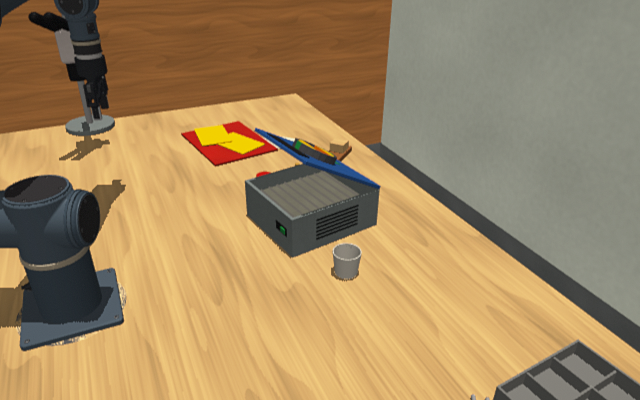

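View pics/top0.png

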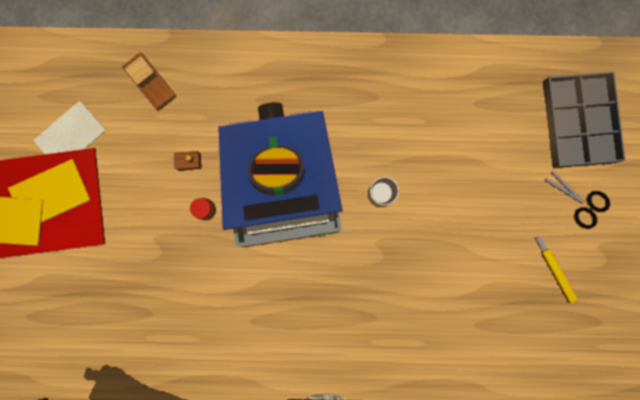

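The side view shows the unit at about (310,205), with the blue panel ajar and the tub at (347,262). The top view shows the panel spanning (219,127), (323,112), (341,209) and (222,228). The strip is at (282,208) and the dial at (276,170), with its slot roughly parallel to the front edge. The jar is at (202,208), the block at (187,160) and the tub at (383,191).

Run:
```python
from h import *
im=cv2.imread("pics/top0.png"); d=np.load("top0.npy")
hsv=cv2.cvtColor(im,cv2.COLOR_BGR2HSV)
m=cv2.inRange(hsv,(105,120,50),(130,255,255)); m=cv2.erode(m,np.ones((3,3)))
ij=np.argwhere(m>0); ij=ij[(ij[:,1]>210)&(ij[:,1]<350)&(ij[:,0]<235)]
P=np.array([at_depth("top",(j,i),d[i,j]) for i,j in ij if d[i,j]>0])
c=np.median(P,0)
for _ in range(4):
    A=np.c_[P[:,:2],np.ones(len(P))]; k=np.linalg.lstsq(A,P[:,2],rcond=None)[0]; P=P[abs(A@k-P[:,2])<.006]
n=np.array([-k[0],-k[1],1]);n/=np.linalg.norm(n)
ang=np.arccos(n[2]); up=np.arctan2(k[1],k[0]); print(len(P),"angle",ang,"yaw(hinge dir)",np.degrees(up)+180)
def onplane(p,off=0):
    o,r=ray("top",p); o2=np.array([0,0,k[2]])+n*off
    return o+r*((n@(o2-o))/(n@r))
def q(mask):
    cs=max(cv2.findContours(mask,0,2)[0],key=cv2.contourArea);return cv2.minAreaRect(cs)
box=cv2.fillConvexPoly(np.zeros_like(m),np.array([[219,127],[323,112],[341,209],[222,228]]),255)
for r in[(slice(190,225),slice(235,328))]:
    s=np.zeros_like(m); s[r]=cv2.inRange(hsv,(0,0,0),(179,255,45))[r]; R=q(s&box); print("strip",R,onplane(R[0],.003))
y=cv2.inRange(hsv,(5,120,80),(35,255,255))&box; 
ys,xs=np.nonzero(y); e=cv2.minEnclosingCircle(np.c_[xs,ys].astype(np.float32)); print("dial",e,onplane(e[0],.02))
for p in[(219,127),(323,112),(341,209),(222,228)]: print(p,onplane(p))
cv2.imwrite("pics/crop.png",cv2.resize(im[90:260,170:410],None,fx=3,fy=3,interpolation=cv2.INTER_CUBIC))
```

```text
Traceback (most recent call last):
  File "h.py", line 15, in at_depth
    o,r=ray(n,p); return o+r*d
        ~~~^^^^^
  File "h.py", line 11, in ray
    c,f,R,o=cal(n); return o,R@np.array([(p[0]-c["cx"])/f,-(p[1]-c["cy"])/f,-1.])
            ~~~^^^
  File "h.py", line 4, in cal
    c=eyes.calibration(n); f=200/np.tan(np.radians(c["fov_y"])/2)
ValueError: time passes only in moves, steps and waits
```

```bash
sed -i 's/^def cal(n):/import functools\n@functools.lru_cache\ndef cal(n):/' h.py
cat > fit.py <<'E'
from h import *
import sys
im=cv2.imread("pics/top0.png"); d=np.load("top0.npy")
hsv=cv2.cvtColor(im,cv2.COLOR_BGR2HSV)
m=cv2.inRange(hsv,(105,120,50),(130,255,255)); m=cv2.erode(m,np.ones((3,3)))
ij=np.argwhere(m>0); ij=ij[(ij[:,1]>210)&(ij[:,1]<350)&(ij[:,0]<235)]
P=np.array([at_depth("top",(j,i),d[i,j]) for i,j in ij if d[i,j]>0])
for _ in range(4):
    A=np.c_[P[:,:2],np.ones(len(P))]; k=np.linalg.lstsq(A,P[:,2],rcond=None)[0]; P=P[abs(A@k-P[:,2])<.006]
n=np.array([-k[0],-k[1],1]);n/=np.linalg.norm(n)
print(len(P),"angle",np.arccos(n[2]),"yaw(hinge dir)",np.degrees(np.arctan2(k[1],k[0]))-180)
def onplane(p,off=0):
    o,r=ray("top",p); o2=np.array([0,0,k[2]])+n*off
    return o+r*((n@(o2-o))/(n@r))
box=cv2.fillConvexPoly(np.zeros_like(m),np.array([[219,127],[323,112],[341,209],[222,228]]),255)
s=np.zeros_like(m); r=(slice(190,225),slice(235,328)); s[r]=cv2.inRange(hsv,(0,0,0),(179,255,45))[r]
R=cv2.minAreaRect(max(cv2.findContours(s&box,0,2)[0],key=cv2.contourArea)); print("strip",R,onplane(R[0],.003))
y=cv2.inRange(hsv,(5,120,80),(35,255,255))&box
ys,xs=np.nonzero(y); e=cv2.minEnclosingCircle(np.c_[xs,ys].astype(np.float32)); print("dial",e,onplane(e[0],.02)-n*.016)
for p in[(219,127),(323,112),(341,209),(222,228)]: print(p,onplane(p))
cv2.imwrite("pics/crop.png",cv2.resize(im[90:260,170:410],None,fx=3,fy=3,interpolation=cv2.INTER_CUBIC))
E
python3 fit.py
```

```text
6624 angle 0.5239859552335688 yaw(hinge dir) -350.09101784108924
strip ((280.8352355957031, 207.17916870117188), (13.228976249694824, 73.06348419189453), 81.25383758544922) [0.54202735 0.10073895 0.24432939]
dial ((275.0, 166.5), 24.88483428955078) [0.61907135 0.11506746 0.20020249]
(219, 127) [0.72565788 0.25126411 0.1213651 ]
(323, 112) [0.76374002 0.01795581 0.12288748]
(341, 209) [ 0.54016452 -0.01834181  0.25376647]
(222, 228) [0.49856323 0.21470636 0.25427322]
```

View pics/crop.png

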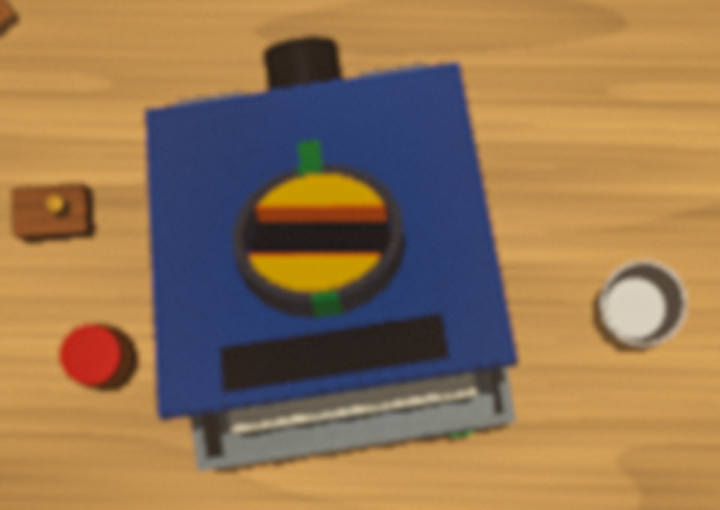

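The crop shows the dial at about (318,237) in crop pixels and the slot, dark with one orange flank visible, nearly horizontal in the picture. The front edge is tilted about 9°, so the cam is at about 0.2. The hinge is at about (0.744, 0.136), with yaw 9.9° and panel angle 0.52.

Request:
send_rows([
  [0, 0, 0, -0.04, 0],
  [0, 0, 0, -0.08, 0],
  [0, 0, 0, -0.11, 0],
  [0, -0.488, -0.283, -0.11, 0],
  [0, -0.488, -0.283, -0.11, 0],
  [0, -0.488, -0.283, -0.11, 0],
  [0, -0.488, -0.283, -0.11, 0],
  [0, -0.488, -0.283, -0.11, 0],
  [0, -0.488, -0.283, -0.11, 0],
  [0, -0.488, -0.283, -0.11, 0],
  [0, -0.488, -0.283, -0.11, 0],
  [0, -0.488, -0.283, -0.11, 0],
])

```text
clock: 1.8
position: [0.4052, 0.2337, 0.3093]
tcp_rot: [0.0, 0.138, 0.99, 0.0]
contact_force: [1.3, 1.2, -0.7]
grip_width: -0.0002
grasp_force: 0.0
```

Request:
send_rows([
  [0, -0.16, -0.093, 0, 0],
  [0, -0.16, -0.093, 0, 0],
  [0, -0.16, -0.093, 0, 0],
  [0, -0.16, -0.093, 0, 0],
  [0, -0.16, -0.093, 0, 0],
  [0, -0.16, -0.093, 0, 0],
  [0, -0.16, -0.093, 0, 0],
  [0, -0.16, -0.093, 0, 0],
])

```text
clock: 2.47
position: [0.5321, 0.1027, 0.3092]
tcp_rot: [-0.0, 0.138, 0.99, 0.0]
contact_force: [-0.2, 0.5, 0.8]
grip_width: 0.0005
grasp_force: 0.0
```

Request:
send_rows([
  [0, 0, 0, 0.03, 0],
  [0, 0, 0, 0.055, 0],
  [0, 0, 0, 0.067, 0],
  [0, 0.002, -0.001, 0.08, 0],
  [0, 0.005, -0.002, 0.092, 0],
  [0, 0.009, -0.004, 0.103, 0],
  [0, 0.013, -0.006, 0.1145, 0],
  [0, 0.017, -0.008, 0.126, 0],
  [0, 0.02, -0.01, 0.138, 0],
  [0, 0.022, -0.011, 0.15, 0],
  [0, 0.024, -0.012, 0.162, 0],
  [0, 0.026, -0.013, 0.173, 0],
])

```text
clock: 3.47
position: [0.5023, 0.0984, 0.1367]
tcp_rot: [0.0, 0.137, 0.991, 0.0]
contact_force: [-0.5, -0.2, 2.1]
grip_width: 0.0002
grasp_force: 1.2
```

Request:
send_rows([
  [0, 0, 0, 0.006, 0],
  [0, 0, 0, 0.01, 0],
  [0, 0, 0, 0.013, 0],
  [0, 0, 0, 0.014, 0],
])

```text
clock: 3.8
position: [0.5041, 0.0975, 0.1223]
tcp_rot: [0.0, 0.137, 0.991, 0.0]
contact_force: [-0.2, 0.6, 1.8]
grip_width: -0.0002
grasp_force: 1.0
```

Request:
send_rows([
  [0, 0, 0, 0.001, 0],
  [0, 0, 0, 0.002, 0],
  [0, 0, 0, 0.002, 0],
])

```text
clock: 4.05
position: [0.5045, 0.0971, 0.1204]
tcp_rot: [0.0, 0.138, 0.99, 0.0]
contact_force: [-0.9, 1.2, 2.2]
grip_width: 0.0
grasp_force: 0.9
```

Request:
send_rows([
  [0, 0, 0, 0.001, 0],
  [0, 0, 0, 0.002, 0],
  [0, 0, 0, 0.003, 0],
  [0, 0, 0, 0.003, 0],
])

```text
clock: 4.38
position: [0.5041, 0.0968, 0.1168]
tcp_rot: [-0.0, 0.138, 0.99, 0.0]
contact_force: [-1.0, 1.4, 1.9]
grip_width: -0.0003
grasp_force: 0.7
```

Run:
```python
from h import *
im,d=eyes.grab_frame("side"); np.save("side1.npy",d)
cv2.imwrite("pics/side1.png",cv2.resize(im[90:290,200:440],None,fx=3,fy=3,interpolation=cv2.INTER_CUBIC))
print(proj("side",env.read_state()["position"]),proj("side",[.744,.136,.11]))
```

```text
[275.16304783 192.77636642] [351.09339642 171.55402921]
```

View pics/side1.png

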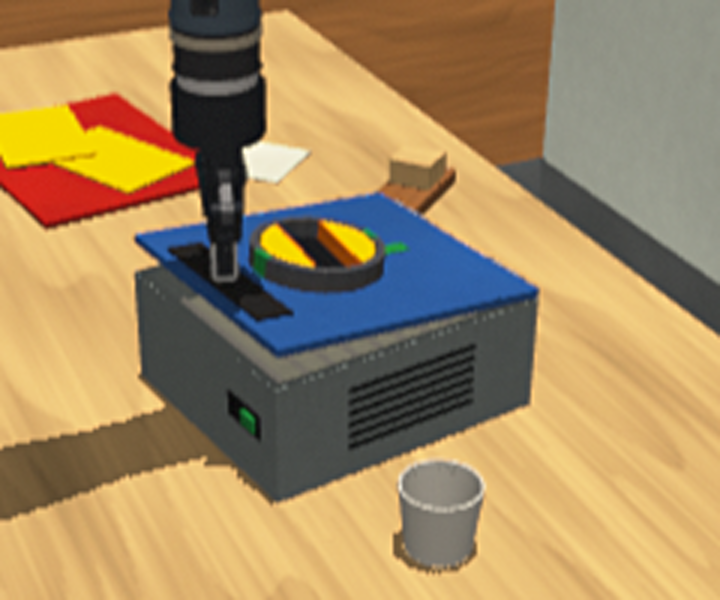

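The panel is still slightly open, by about 15 mm at the front edge. The visible fingertip is at crop (222,280), about 9 px above where the reported TCP projects. I'll keep pushing, guarded by force.

Request:
send_rows([
  [0, 0, 0, 0.002, 0],
  [0, 0, 0, 0.004, 0],
  [0, 0, 0, 0.006, 0],
  [0, 0, 0, 0.008, 0],
  [0, 0, 0, 0.008, 0],
])

```text
clock: 4.85
position: [0.5037, 0.0965, 0.1082]
tcp_rot: [-0.0, 0.138, 0.99, -0.0]
contact_force: [-0.4, 0.1, -0.3]
grip_width: -0.0001
grasp_force: 0.2
```

Run:
```python
from h import *
s=env.read_state(); print(s["position"],s["contact_force"],s["wrist_torque"],s["joint_positions"])
im,d=eyes.grab_frame("side")
cv2.imwrite("pics/side2.png",cv2.resize(im[90:290,200:440],None,fx=3,fy=3,interpolation=cv2.INTER_CUBIC))
hsv=cv2.cvtColor(im,cv2.COLOR_BGR2HSV); m=cv2.erode(cv2.inRange(hsv,(105,120,50),(130,255,255)),np.ones((3,3)))
P=np.array([at_depth("side",(j,i),d[i,j]) for i,j in np.argwhere(m>0) if d[i,j]>0])
for _ in range(6):
    A=np.c_[P[:,:2],np.ones(len(P))]; k=np.linalg.lstsq(A,P[:,2],rcond=None)[0]; r=abs(A@k-P[:,2]); P=P[r<max(.005,np.percentile(r,90)*0+.005)]
print(len(P),k,"z at strip",k@[.504,.094,1],"hinge",k@[.744,.136,1])
```

```text
[0.50373091 0.09654208 0.10822929] [-0.3871212   0.06088386 -0.28901617] [-0.04393265  0.10826801  0.01692913] [ 5.88979753e-02  1.64606405e-02 -1.13350352e-01  1.44193133e+00
 -5.08938439e-04  3.35825151e-01]
2037 [-0.06916112 -0.01227293  0.17124667] z at strip 0.13523581214035052 hinge 0.1181216789753115
```

View pics/side2.png

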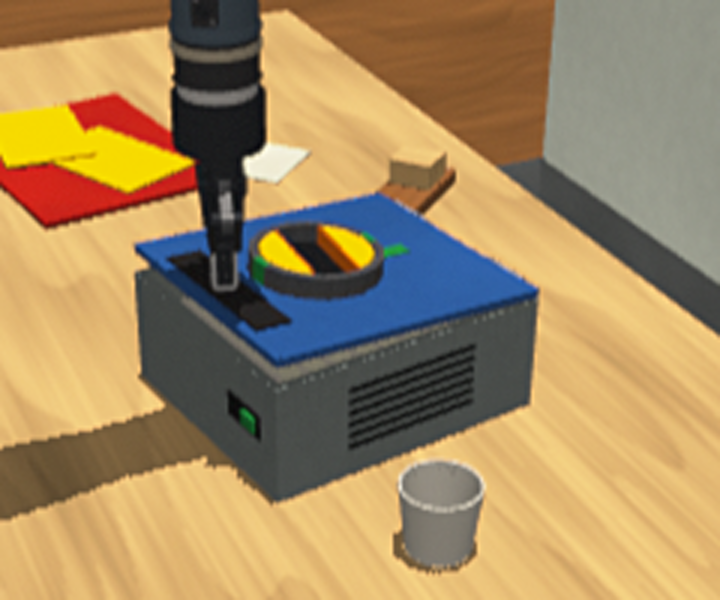

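The panel is still up, angle ≈ 0.07, with the strip top at z ≈ 0.138 while the reported TCP z is 0.108. I'll compare the seen fingertip with the reported TCP.

Run:
```python
from h import *
s=env.read_state()
im,d=eyes.grab_frame("side")
print(proj("side",s["position"]),env.tcp_to_grasp)
for v in range(160,194,2): print(v,[np.round(at_depth("side",(u,v),d[v,u]),3).tolist() for u in (272,275,278)])
d0=np.load("side0.npy");print(proj("side",[.1435,.505,.199]))
t,dt=eyes.grab_frame("top"); print(proj("top",s["position"]))
cv2.imwrite("pics/top2.png",cv2.resize(t[90:260,170:410],None,fx=3,fy=3,interpolation=cv2.INTER_CUBIC))
```

```text
[275.2261111  195.67977328] -0.0187
160 [[0.491, 0.074, 0.221], [0.488, 0.044, 0.235], [0.505, 0.071, 0.22]]
162 [[0.48, 0.044, 0.231], [0.487, 0.042, 0.231], [0.492, 0.035, 0.233]]
164 [[0.479, 0.041, 0.228], [0.485, 0.036, 0.229], [0.491, 0.034, 0.229]]
166 [[0.478, 0.039, 0.224], [0.486, 0.039, 0.222], [0.492, 0.037, 0.222]]
168 [[0.481, 0.047, 0.214], [0.49, 0.051, 0.211], [0.493, 0.038, 0.216]]
170 [[0.484, 0.057, 0.204], [0.49, 0.053, 0.204], [0.498, 0.052, 0.203]]
172 [[0.489, 0.07, 0.191], [0.494, 0.063, 0.194], [0.502, 0.065, 0.191]]
174 [[0.487, 0.066, 0.188], [0.495, 0.068, 0.186], [0.503, 0.068, 0.184]]
176 [[0.493, 0.083, 0.174], [0.501, 0.086, 0.171], [0.509, 0.084, 0.17]]
178 [[0.494, 0.086, 0.166], [0.501, 0.084, 0.166], [0.51, 0.088, 0.162]]
180 [[0.493, 0.084, 0.162], [0.5, 0.083, 0.161], [0.51, 0.089, 0.156]]
182 [[0.493, 0.085, 0.156], [0.501, 0.086, 0.154], [0.509, 0.088, 0.151]]
184 [[0.493, 0.086, 0.15], [0.499, 0.081, 0.151], [0.509, 0.088, 0.146]]
186 [[0.495, 0.092, 0.141], [0.501, 0.089, 0.141], [0.51, 0.089, 0.139]]
188 [[0.493, 0.088, 0.138], [0.499, 0.083, 0.138], [0.507, 0.081, 0.138]]
190 [[0.489, 0.077, 0.138], [0.495, 0.071, 0.14], [0.503, 0.071, 0.138]]
192 [[0.487, 0.071, 0.136], [0.492, 0.064, 0.139], [0.498, 0.06, 0.139]]
[104.99137014 128.44239383]
[285.85890235 227.04477337]
```

View pics/top2.png

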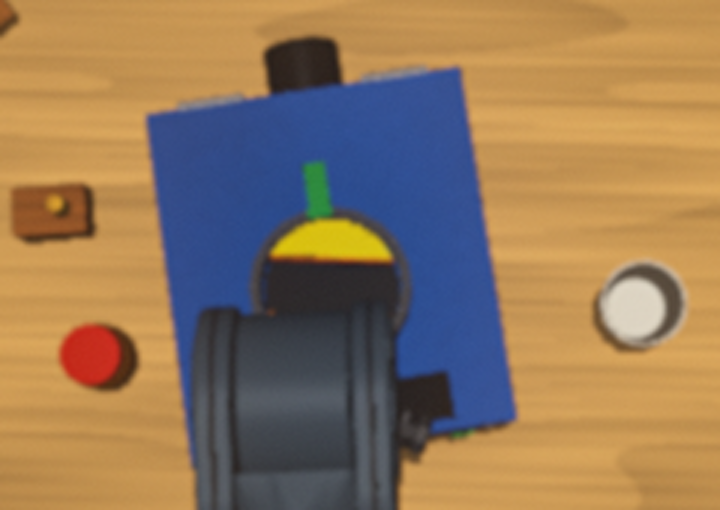

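The picture shows the panel nearly flat. The depth readings put the real fingertip at z ≈ 0.138, in contact with the strip, so the reported TCP sits about 30 mm too low. I'll rely on vision plus force for height and keep pushing.

Request:
send_rows([
  [0, 0, 0, 0.003, 0],
  [0, 0, 0, 0.006, 0],
  [0, 0, 0, 0.009, 0],
  [0, 0, 0, 0.011, 0],
  [0, 0, 0, 0.011, 0],
])

```text
clock: 5.42
position: [0.5038, 0.0967, 0.0973]
tcp_rot: [-0.0, 0.138, 0.99, -0.0]
contact_force: [-0.5, -0.3, -0.3]
grip_width: -0.0001
grasp_force: 0.0
```

Request:
send_rows([
  [0, 0, 0, 0.002, 0],
  [0, 0, 0, 0.003, 0],
  [0, 0, 0, 0.003, 0],
])

```text
clock: 5.67
position: [0.5041, 0.0969, 0.0948]
tcp_rot: [-0.0, 0.138, 0.99, 0.0]
contact_force: [-0.5, -0.8, 0.5]
grip_width: 0.0002
grasp_force: 0.1
```

```bash
cat > look.py <<'E'
from h import *
def panel():
    im,d=eyes.grab_frame("side")
    hsv=cv2.cvtColor(im,cv2.COLOR_BGR2HSV); m=cv2.erode(cv2.inRange(hsv,(105,120,50),(130,255,255)),np.ones((3,3)))
    P=np.array([at_depth("side",(j,i),d[i,j]) for i,j in np.argwhere(m>0) if d[i,j]>0])
    for _ in range(6):
        A=np.c_[P[:,:2],np.ones(len(P))]; k=np.linalg.lstsq(A,P[:,2],rcond=None)[0]; P=P[abs(A@k-P[:,2])<.005]
    return im,d,k,k@[.504,.094,1],k@[.744,.136,1]
if __name__=="__main__":
    im,d,k,a,b=panel(); print("strip plane z",a,"hinge",b,"tilt",np.hypot(k[0],k[1]))
    cv2.imwrite("pics/side3.png",cv2.resize(im[90:290,200:440],None,fx=3,fy=3,interpolation=cv2.INTER_CUBIC))
    for v in range(178,200,2): print(v,[np.round(at_depth("side",(u,v),d[v,u]),3).tolist() for u in (272,275,278)])
E
python3 look.py
```

```text
strip plane z 0.12221264859941847 hinge 0.11821011834647183 tilt 0.016441068209827988
178 [[0.485, 0.061, 0.18], [0.495, 0.069, 0.174], [0.501, 0.064, 0.175]]
180 [[0.493, 0.086, 0.161], [0.501, 0.085, 0.16], [0.509, 0.087, 0.157]]
182 [[0.494, 0.088, 0.155], [0.5, 0.084, 0.155], [0.509, 0.087, 0.151]]
184 [[0.494, 0.09, 0.148], [0.501, 0.087, 0.147], [0.509, 0.088, 0.145]]
186 [[0.493, 0.089, 0.143], [0.5, 0.083, 0.144], [0.509, 0.087, 0.14]]
188 [[0.494, 0.09, 0.137], [0.5, 0.085, 0.138], [0.508, 0.086, 0.135]]
190 [[0.493, 0.089, 0.131], [0.502, 0.092, 0.128], [0.508, 0.087, 0.129]]
192 [[0.494, 0.092, 0.124], [0.501, 0.089, 0.124], [0.508, 0.086, 0.124]]
194 [[0.49, 0.08, 0.125], [0.496, 0.075, 0.126], [0.503, 0.074, 0.125]]
196 [[0.487, 0.074, 0.123], [0.493, 0.067, 0.125], [0.5, 0.065, 0.125]]
198 [[0.484, 0.066, 0.122], [0.491, 0.062, 0.123], [0.496, 0.055, 0.125]]
```

View pics/side3.png

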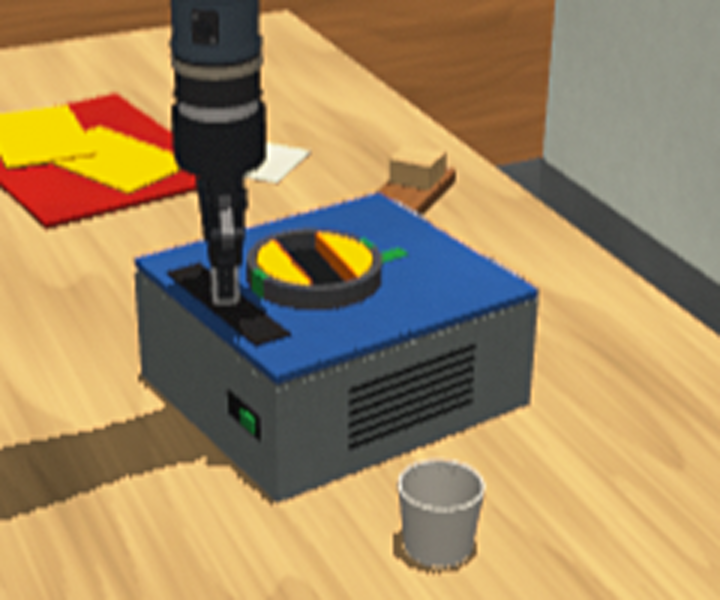

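The panel looks nearly flat, with about 2–4 mm to go. The fingertip is on the strip at crop (224,302).

Request:
send_rows([
  [0, 0, 0, 0.001, 0],
  [0, 0, 0, 0.003, 0],
  [0, 0, 0, 0.005, 0],
  [0, 0, 0, 0.005, 0],
])

```text
clock: 6.05
position: [0.5042, 0.0969, 0.0907]
tcp_rot: [0.0, 0.138, 0.99, 0.0]
contact_force: [-1.0, -0.5, 5.2]
grip_width: 0.0002
grasp_force: 2.4
```

Request:
send_rows([
  [0, 0, 0, 0.001, 0],
  [0, 0, 0, 0.002, 0],
  [0, 0, 0, 0.002, 0],
])

```text
clock: 6.3
position: [0.5042, 0.0969, 0.0907]
tcp_rot: [0.001, 0.138, 0.99, 0.0]
contact_force: [-3.6, -0.3, 12.1]
grip_width: -0.0001
grasp_force: 5.9
```

It now stops firmly: 12 N with no further travel, so the panel is shut. Reported z 0.0907 corresponds to a true 0.123, an offset of +0.032. Next I'll lift clear and measure the dial.

Request:
send_rows([
  [0, 0, 0, -0.03, 0],
  [0, 0, 0, -0.07, 0],
  [0, 0, 0, -0.07, 0],
])

```text
clock: 6.55
position: [0.5084, 0.0971, 0.1656]
tcp_rot: [0.006, 0.138, 0.99, 0.001]
contact_force: [1.4, 0.4, 1.7]
grip_width: -0.0
grasp_force: 0.0
```

```bash
cat > dial.py <<'E'
from look import *
def rect(im,n="side",z=.140,c=(.5913,.1093)):
    # orthorectify the plane z around c: 0.25 mm... 0.5 mm per px, u (hinge dir) up, v left
    a=np.radians(9.9); u=np.array([np.cos(a),np.sin(a)]); v=np.array([-u[1],u[0]])
    g=[(-.08,.08),(.08,.08),(.08,-.08),(-.08,-.08)]
    W=[np.r_[np.array(c)+p*u+q*v,z] for p,q in g]
    S=np.float32([proj(n,w) for w in W]); D=np.float32([(200*(.08-q)/.08*1.,200*(.08-p)/.08) for p,q in g])
    return cv2.warpPerspective(im,cv2.getPerspectiveTransform(S,D),(400,400),flags=cv2.INTER_CUBIC)
if __name__=="__main__":
    import sys
    im,d,k,a,b=panel(); print("strip plane z",a,"hinge",b,"tilt",np.hypot(k[0],k[1]))
    t,_=eyes.grab_frame("top")
    cv2.imwrite(sys.argv[1],np.hstack([rect(im),rect(t,"top")]))
    s=env.read_state();print(s["position"],s["contact_force"])
E
python3 dial.py pics/dial1.png
```

```text
strip plane z 0.11837545591691018 hinge 0.11814731288528468 tilt 0.001061238246148946
[0.50612987 0.09697467 0.1603416 ] [ 0.74816194 -0.64460642 -0.05226647]
```

View pics/dial1.png

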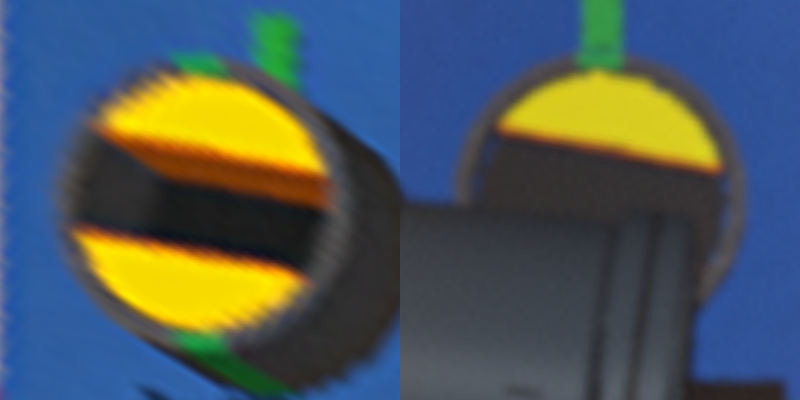

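The panel is shut: measured tilt 0.001. In the rectified views (0.4 mm/px, hinge direction up) the collar is centred at about (201,204). The slot edge runs (500,130)→(718,168), so the cam is at about 9.9° (0.17) and the slot yaw is about 90°. I'll open the fingers about 45 mm along the slot and go above its centre.

Request:
send_rows([
  [0.53, -0.03, 0.013, 0, -6],
  [0.53, -0.06, 0.027, 0, -12],
  [0.53, -0.079, 0.035, 0, -16],
  [0.53, -0.079, 0.035, 0, -16],
  [0.53, -0.079, 0.035, 0, -16],
  [0.53, -0.079, 0.035, 0, -16],
  [0.53, -0.079, 0.035, 0, -16],
  [0.53, -0.079, 0.035, 0, -16],
])

```text
clock: 7.32
position: [0.5888, 0.1089, 0.1581]
tcp_rot: [-0.0, -0.001, 1.0, -0.0]
contact_force: [-0.2, -0.1, 0.4]
grip_width: 0.0454
grasp_force: 0.0
```

Run:
```python
from h import *
im,d=eyes.grab_frame("side"); s=env.read_state(); print(s["position"],s["tcp_rot"],s["joint_positions"][5])
cv2.imwrite("pics/side4.png",cv2.resize(im[100:250,230:430],None,fx=4,fy=4,interpolation=cv2.INTER_CUBIC))
for y in(-.037,0,.037):
    p=s["position"]+[0,y,.032-.004]; print(y,(proj("side",p)-[230,100])*4)
```

```text
[0.5889352  0.10888935 0.1583237 ] [ 7.86629254e-05 -1.14062312e-03  9.99999346e-01  2.49024626e-05] 0.06858815213766381
-0.037 [318.62614862 264.89169159]
0 [295.01469173 241.35771364]
0.037 [272.45795572 218.87499559]
```

View pics/side4.png

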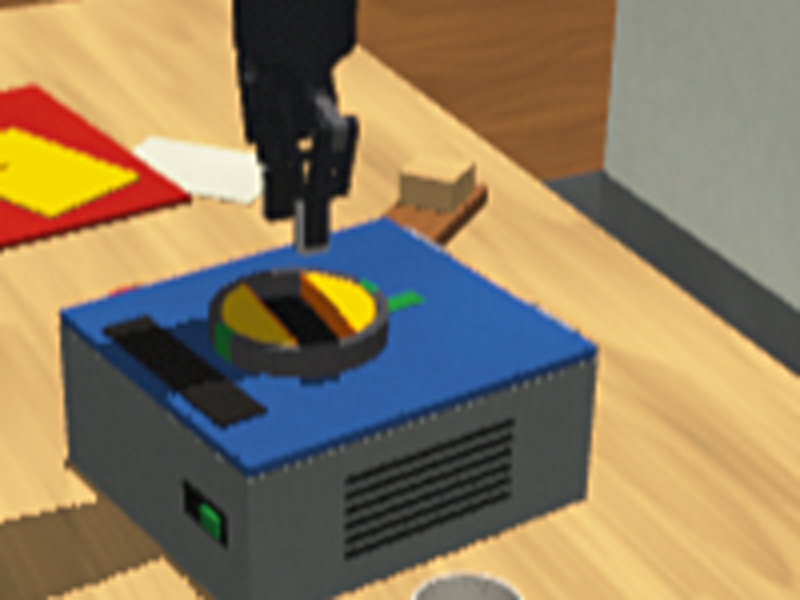

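The fingers straddle the slot centre, with tips at crop (312,248) and (278,218) and the slot at (300,318). Descending.

Request:
send_rows([
  [0.53, 0, 0, 0.02, 0],
  [0.53, 0, 0, 0.04, 0],
  [0.53, 0, 0, 0.05, 0],
  [0.53, 0, 0, 0.056, 0],
  [0.53, 0, 0, 0.061, 0],
  [0.53, 0, 0, 0.064, 0],
  [0.53, 0, 0, 0.064, 0],
])

```text
clock: 7.95
position: [0.5896, 0.1089, 0.094]
tcp_rot: [0.0, -0.001, 1.0, 0.0]
contact_force: [-0.4, -0.6, 0.4]
grip_width: 0.0459
grasp_force: 0.0
```

Request:
send_rows([
  [0.53, 0, 0, 0.002, 0],
  [0.53, 0, 0, 0.004, 0],
  [0.53, 0, 0, 0.004, 0],
])

```text
clock: 8.2
position: [0.5898, 0.1089, 0.0903]
tcp_rot: [0.0, -0.001, 1.0, 0.0]
contact_force: [-0.5, -0.5, 0.1]
grip_width: 0.0453
grasp_force: 0.0
```

Request:
send_rows([
  [0.53, 0, 0, 0.002, 0],
  [0.53, 0, 0, 0.003, 0],
  [0.53, 0, 0, 0.003, 0],
])

```text
clock: 8.45
position: [0.5902, 0.1089, 0.0894]
tcp_rot: [0.001, -0.001, 1.0, 0.0]
contact_force: [-3.0, -0.4, 7.0]
grip_width: 0.0453
grasp_force: 3.3
```

Run:
```python
from h import *
im,d=eyes.grab_frame("side"); s=env.read_state(); print(s["position"],s["contact_force"],s["wrist_torque"])
cv2.imwrite("pics/side5.png",cv2.resize(im[100:250,230:430],None,fx=4,fy=4,interpolation=cv2.INTER_CUBIC))
```

```text
[0.59019628 0.10892397 0.08945188] [-3.51764494 -0.58441361  6.8402277 ] [-0.09815935  0.55133057  0.04237475]
```

View pics/side5.png

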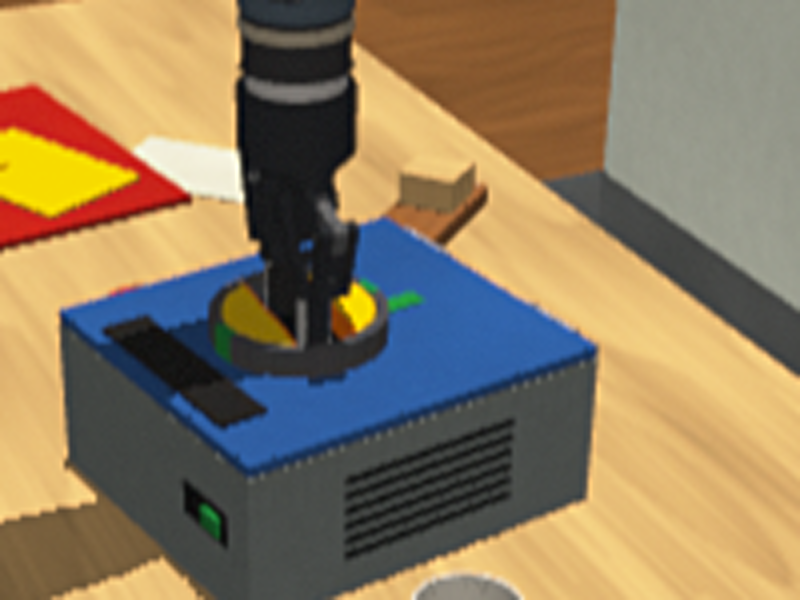

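Both fingers are in the slot and touching its floor, at about crop (305,335). I'll raise 5 mm and turn clockwise.

Request:
send_rows([
  [0.53, 0, 0, -0.005, 0],
  [0.53, 0, 0, -0.005, 6],
  [0.53, 0, 0, -0.005, 12],
  [0.53, 0, 0, -0.005, 18],
  [0.53, 0, 0, -0.005, 24],
  [0.53, 0, 0, -0.005, 30],
  [0.53, 0, 0, -0.005, 36],
  [0.53, 0, 0, -0.005, 42],
  [0.53, 0, 0, -0.005, 48],
  [0.53, 0, 0, -0.005, 54],
  [0.53, 0, 0, -0.005, 60],
  [0.53, 0, 0, -0.005, 66],
])

```text
clock: 9.5
position: [0.5898, 0.1085, 0.0924]
tcp_rot: [0.0, 0.546, 0.838, -0.0]
contact_force: [0.1, -0.8, 1.8]
grip_width: 0.0454
grasp_force: 1.7
```

Run:
```python
from workcell import env
s=env.read_state(); print(s["position"],s["tcp_rot"],s["contact_force"],s["wrist_torque"],s["grip_width"])
```

```text
[0.58976188 0.10848095 0.09241699] [ 3.21784726e-04  5.45736493e-01  8.37956760e-01 -2.12538480e-04] [ 0.10374653 -0.80345279  1.84442185] [-0.14968003  0.14311149  0.09240893] 0.04539347136842234
```

The torque is 0.09 N m, so the fastener is turning. Continuing.

Request:
send_rows([
  [0.53, 0, 0, 0, 5],
  [0.53, 0, 0, 0, 10],
  [0.53, 0, 0, 0, 15],
  [0.53, 0, 0, 0, 20],
  [0.53, 0, 0, 0, 24],
  [0.53, 0, 0, 0, 26],
  [0.53, 0, 0, 0, 26],
])

```text
clock: 10.08
position: [0.5893, 0.1095, 0.0923]
tcp_rot: [-0.001, 0.718, 0.696, 0.0]
contact_force: [-1.1, 1.2, 1.4]
grip_width: 0.0449
grasp_force: 0.9
```

Run:
```python
from workcell import env
s=env.read_state(); print(s["position"],s["tcp_rot"],s["contact_force"],s["wrist_torque"],s["grip_width"])
```

```text
[0.58925143 0.10953087 0.09233326] [-5.94334829e-04  7.18451335e-01  6.95576951e-01  1.77402775e-04] [-1.13564055  1.1934494   1.3628876 ] [ 0.35591431  0.24265843 -0.03804139] 0.04493984288601949
```

Request:
send_rows([
  [0.53, 0, 0, 0, 3],
  [0.53, 0, 0, 0, 6],
  [0.53, 0, 0, 0, 6],
])

```text
clock: 10.33
position: [0.5893, 0.1098, 0.0923]
tcp_rot: [-0.001, 0.754, 0.657, 0.0]
contact_force: [-2.3, 2.0, 0.7]
grip_width: 0.0454
grasp_force: 1.3
```

Run:
```python
from workcell import env
s=env.read_state(); print(s["position"],s["tcp_rot"],s["contact_force"],s["wrist_torque"],s["grip_width"])
```

```text
[0.58926437 0.10975568 0.09230782] [-7.21794428e-04  7.53649753e-01  6.57275765e-01  3.12539207e-04] [-2.27286407  1.99186691  0.73481786] [0.40881044 0.36535177 0.02274021] 0.04543481264530044
```

Request:
send_rows([
  [0.53, 0, 0, 0, 3],
  [0.53, 0, 0, 0, 6],
  [0.53, 0, 0, 0, 6],
])

```text
clock: 10.58
position: [0.5905, 0.1102, 0.0926]
tcp_rot: [-0.0, 0.785, 0.619, 0.001]
contact_force: [2.4, 2.5, 3.0]
grip_width: 0.0452
grasp_force: 39.4
```

```bash
cat > ang.py <<'E'
from dial import *
# slot angle clockwise from front-parallel: for each yellow segment the chord's direction, on the rectified plane
def cam(im,n):
    r=rect(im,n); h=cv2.cvtColor(r,cv2.COLOR_BGR2HSV); m=cv2.inRange(h,(20,120,80),(35,255,255))
    yy,xx=np.indices(m.shape); m[np.hypot(xx-201,yy-203)>135]=0
    for c in sorted(cv2.findContours(m,0,2)[0],key=cv2.contourArea)[::-1][:3]:
        if cv2.contourArea(c)<800: continue
        M=cv2.moments(c); e=cv2.minAreaRect(c); b=cv2.boxPoints(e)
        l=max((b[1]-b[0],b[2]-b[1]),key=np.linalg.norm)
        print(n,"area",cv2.contourArea(c),"centroid",M["m10"]/M["m00"]-201,M["m01"]/M["m00"]-203,"long side",np.linalg.norm(l),"cw deg",np.degrees(np.arctan2(l[1],l[0]))%180)
if __name__=="__main__":
    s=env.read_state(); print(s["position"],s["tcp_rot"],s["contact_force"],s["wrist_torque"])
    for n in("side","top"): cam(eyes.grab_frame(n)[0],n)
E
python3 ang.py
```

```text
[0.59049449 0.11023044 0.09262472] [-1.33202868e-04  7.85088270e-01  6.19382124e-01  1.47471803e-03] [2.40680556 2.46956853 3.03157709] [0.86036847 0.15118305 1.64663148]
side area 13147.0 centroid 84.74701452802918 2.572741563347762 long side 227.1845 cw deg 86.05482
side area 6159.0 centroid -84.55187530443254 -40.41787086648267 long side 119.63022 cw deg 112.680565
side area 1680.5 centroid -84.70494892393138 75.42021223842107 long side 84.99368 cw deg 37.56858
top area 5158.5 centroid 98.85189493069691 7.471713353364976 long side 170.68797 cw deg 97.539444
```

The torque is 1.65 N m, so it is at the stop. I'll back off, lift out and verify.

Request:
send_rows([
  [0.53, 0, 0, 0, -6],
  [0.53, 0, 0, 0, -12],
  [0.53, 0, 0, 0, -20],
  [0.53, 0, 0, 0, -22],
  [0.53, 0, 0, 0, -22],
  [0.53, 0, 0, -0.02, -22],
  [0.53, 0, 0, -0.05, -22],
  [0.53, 0, 0, -0.09, -22],
  [0.53, 0, 0, -0.12, -22],
  [0.53, 0, 0, -0.12, -22],
  [0.53, 0, 0, -0.12, -22],
])

```text
clock: 11.6
position: [0.5915, 0.1082, 0.2151]
tcp_rot: [0.003, 0.656, 0.755, 0.002]
contact_force: [-0.3, -0.1, -0.5]
grip_width: 0.0452
grasp_force: 0.0
```

```bash
python3 ang.py
python3 - <<'E'
from look import *
im,d,k,a,b=panel(); print("strip",a,"hinge",b,np.hypot(k[0],k[1]))
eyes.grab_frame("top")
for t in("jar","tub","block"): print(t,[(np.round(q["pixel"]),round(q["confidence"],2)) for q in eyes.tip_of("top",t)[:1]])
E
```

```text
[0.5914857  0.1081687  0.21512251] [0.00259331 0.65623586 0.75454945 0.00170369] [-0.34753023 -0.08823796 -0.48829312] [-0.00735565 -0.06984311  0.0169959 ]
side area 13382.0 centroid 84.14250485727098 0.033253624271395665 long side 230.72725 cw deg 86.2686
side area 11235.5 centroid -86.55382492990967 -2.9634640202928324 long side 219.51495 cw deg 92.25458
top area 7353.5 centroid 91.70073207769536 9.400512227737352 long side 190.83968 cw deg 98.864624
strip 0.11839335160933426 hinge 0.11824121905987038 0.0007667976157367911
jar [(array([209., 207.]), 0.78)]
tub [(array([381., 192.]), 0.86)]
block [(array([189., 163.]), 0.8)]
```

```bash
python3 -c "
from workcell import workorder; print(workorder.finish_job())"
```

```text
the job is handed in; nothing more can be done
None
```

The panel is shut, the fastener is turned clockwise to its stop with the slot at the green marks (about 90°), the jar, tub and block were not disturbed, and the job is handed in at about 12 s on the robot's clock.

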